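# Press a desoldering pump home in its bench clip

### The arm

A 6-joint arm with a two-finger parallel gripper is mounted at the origin on the work surface. World frame = base frame: x ahead of the robot, y to its left, z up, the work surface at z = 0. Lengths are in mm, angles in rad, forces in N, time in s.
With the tool pointing down it reaches from about 350 to 875 mm from the base axis. Payload 4.2 kg.
Tool frame: the origin (TCP) lies at the very end of the fingers, on their centre line; the grasp point (between the pads) lies 19 mm behind it; z points along the fingers, y is the line along which they close (so a half turn about z gives the same grasp; the last joint's range is limited). The gripper opens to 85 mm and grips with 20 to 120 N. Pads are 22 mm wide; open, the fingers measure 114 mm over their backs; the gripper's body (76 mm by 85 mm) begins 54 mm behind the grasp point. The pads swing forward as they close: fully open they stand 13 mm farther back than shut.
Start: joints at [-0.977, 0.385, 0.008, 0, -1.194, -0.259], TCP at [205.377, -590.271, 231.312] pointing down, gripper open.
Joint ranges: [-3.14, 3.14], [-1.21, 2.06], [-1.07, 1.41], [-3.16, 2.05], [-2.99, -0.16], [-3.1, 3.1]. Speed limits (rad/s): [2.79, 2.79, 3.14, 3.14, 3.14, 3.14].

### API

Orientations are given as a unit quaternion [x, y, z, w].
In Python, from bench import read_state, get_image, get_calibration, job_done gives the robot as it stands.
- The arm moves only by the shell command python3 -m creep 'ROWS'. ROWS is a JSON object of lists of equal length, an entry for each row: "translation": the shift along the world's x, y, z in cm, a list of three; "delta_rot": the turn, a rotation vector about the world's x, y, z in degrees, a list of three; "hand": the finger opening in cm, from 0 to 8.54. A call has 1 to 8 rows; each row is the pose to reach, as a shift and turn from the pose commanded when the call began; what a row does not reach only later rows make up. A row lasts 1/8 s, in which the tool goes at most 62.5 mm and 10.7 degrees, less where a joint would pass 70% of its speed; a pose out of reach is approached as far as the arm can. A call with a gripper value outside its range is refused whole. The fingers move at their own pace and stop on an object; the grip force is fixed at half the most. Time passes only in rows, so rows that repeat a pose let the fingers close. It gives the time, the measured TCP pose, the force, the opening and the grip force at its end, in the units of the state.
- read_state(): the state, without advancing time (a new reading comes with each control period).
- get_image(name): name is "side" or "top"; returns (picture, depth): 480x640x3 uint8, red, green, blue; 480x640 float32, mm along the optical axis (not along the pixel's ray), 0 where there is no reading.
- get_calibration(name): a dict with "intrinsics" (3x3 intrinsics, pixels), "xyz" and "attitude" of the camera in the world. Camera axes: x right, y down, z forward; pixel columns grow to the right and rows downward; lengths in mm; the calibration is good to about 2 mm. A picture is of the moment at which its call begins. get_calibration takes no time and is no camera call.
- job_done(): hands the job in; it is judged then, once.
The state is a dict: "clock": time; "joints": joint angles; "joint_vel": joint speeds; "joint_efforts": joint torques, N m; "position": TCP position; "ee_rot": TCP orientation; "contact_force": force on the tool from outside, world axes, zero at the start; "wrist_torque": the same for the moment, N m; "gripper_width": finger opening in mm; "grasp_force": force on a finger pad.
Only numpy, scipy, OpenCV 4.12 (cv2) and the standard library are available. Lean on these libraries where they do the work, as an engineer would, in place of code of your own. Each camera call takes 0.05 s, during which the arm holds its last target. There are 200 camera calls.

### The job

Put the red desoldering pump away in the empty spring clip: take it from its rest, lay it across the mouth of the clip, roughly centred on the two forks (either way round), and let go of it there so that it lies on the jaw. Then press it down past the sprung jaw until it is fully home in both forks with the jaw closed over it. Do not disturb the loose reels, bottle, jar and brush on the bench.

Things in the scene. Friction and masses are not known exactly. Their poses are not given: they have to be found in the camera images.
- pump: Red desoldering pump, a loose rod of about 90 g lying level on the rest, axis 45 mm above the bench: barrel 24 mm diameter, 120 mm long, black band near each end; white nozzle (15 mm diameter, 30 mm long) on the +y end, thin plunger with black button on the -y end; 182 mm overall. Origin on its axis at the middle of the barrel (grip across it here); its y axis runs along the rod.
- rest: Black two-post rest (70 x 110 mm base, 10 mm high) on which the pump lies at the start, along the rest's y axis. Two saddles, each 10 mm wide, at y = -42 and +42 mm, with lips up to 43 mm high; free between them above 10 mm. Fixed. Origin at the centre of the underside.
- clip: The empty spring clip, for the pump; fixed. Dark steel base 90 x 112 mm (x, y), 10 mm high; two aluminium forks, 14 mm wide, at y = -38 and +38 mm; the rod lies along y in both. Between the forks 62 mm are free above 24 mm height, to grip or press the rod there. A yellow sprung jaw on the +x side reaches over both forks. Origin at the centre of the underside.
- clip_seat (a point): Middle of the pump's axis when fully home: 47 mm above the bench, midway between the forks; axes as the clip's. Each fork: seat 35 mm above the bench, tall tine at x = -13 mm (straight up to 85 mm, flared outward to 98 mm), short tine at x = +13 mm (48 mm high). Laid in the mouth against the tall tines, a pump rests on the jaw with its axis 22 mm above this point.
- jaw (a joint): Angle (rad) of the clip's yellow sprung jaw: 0 closed (pressed there by its spring), growing to at most 0.6 as it swings away to the clip's +x side. It opens about 0.1 as a 24 mm rod passes; pressing the rod in takes roughly 6 to 12 N.
- jaw_nose (a point): Point midway between the jaw's two rounded noses (4 mm radius, along y): closed, it is 12 mm to the +x side of clip_seat and 59 mm above the bench. From the noses the jaw flares up and outward as a lead-in to x = 28 mm, 75 mm above the bench.
- clip_full: A second, identical spring clip, already occupied by a green pump; fixed, its jaw does not move, not to be used. Its green pump's axis is 47 mm above the bench, along the clip's y axis, 182 mm long. Origin at the centre of the underside.
- reel_green: Loose empty green reel standing on its flange, 50 mm diameter, 45 mm high; leave alone. Origin at the centre of its underside.
- reel_white: Loose empty white reel standing on its flange, 50 mm diameter, 45 mm high; leave alone. Origin at the centre of its underside.
- bottle: Loose white bottle with a red cap, 42 mm diameter, 100 mm high; leave alone. Origin at the centre of its underside.
- jar: Loose clear jar with a blue lid, 50 mm diameter, 50 mm high; leave alone. Origin at the centre of its underside.
- brush: Loose brush, 160 mm long, lying on the bench; leave alone. Origin at the underside near its middle.
Not all that is in view belongs to the job. What is meant by the pump is not turquoise or yellow, and is the larger of those in its own colour.

How it is judged (in metres and radians):
On the way, in this order (a step that is already met when the one before it is completed fails the run):
1. the pump lies across the mouth of the empty clip, on the jaw, not yet pressed in, let go and at rest (x of pump in the frame of clip_seat between -0.015 and 0.02 m and y of pump in the frame of clip_seat between -0.02 and 0.02 m and z of pump in the frame of clip_seat between 0.012 and 0.036 m and angle between the y axis of pump and the y axis of clip_seat, either way round below 0.15 rad and linear speed of pump below 0.02 m/s and contact force between the fingers and pump below 0.2 N), for 0.2 s.
2. the pump has been pressed down into both forks (x of pump in the frame of clip_seat between -0.004 and 0.004 m and y of pump in the frame of clip_seat between -0.02 and 0.02 m and z of pump in the frame of clip_seat between -0.004 and 0.004 m and angle between the y axis of pump and the y axis of clip_seat, either way round below 0.06 rad), for 0.1 s.
At the end, for the whole second after the job is handed in: The pump lies at rest in both forks of the empty clip: its middle within 4 mm of the seat across the clip and in height and within 20 mm along it, its axis within 0.06 rad of the clip's, the jaw closed over it (below 0.04 rad) (all of step 2 and value of joint jaw below 0.04 rad and linear speed of pump below 0.02 m/s); the robot touches nothing.
It fails at once if a loose reel, the bottle, the jar or the brush is moved by more than 30 mm (distance of any of reel_green, reel_white, bottle, jar, brush from where it was at the start of the episode above 0.03 m).
It also fails if it takes over 48 s, if anything falls off the work surface, if the arm or the gripper's body presses on something with over 40 N, if the wrist force passes 120 N, or if a joint passes its speed limit or range.

## Working session

There is one attempt and no reset: what is moved stays moved. The work goes in short steps, Python scripts to look and compute and a shell command to move; the robot and the scene stay as the last step left them, time stands still between calls to the robot, and variables do not carry over. Pictures are saved under pics/ and viewed, at most 10 in all, crops included, and the job is handed in when it is done.

```bash
mkdir -p pics
cat > h.py <<'E'
import numpy as np,cv2
from scipy.spatial.transform import Rotation as R
from bench import *
def cal(n):
    c=get_calibration(n);return np.array(c["intrinsics"]),np.array(c["xyz"],float),c["attitude"]
E
python3 - <<'E'
from h import *
for n in("side","top"):
    p,d=get_image(n);cv2.imwrite(f"pics/{n}0.png",p[:,:,::-1]);np.savez(f"{n}0.npz",p=p,d=d);print(n,get_calibration(n))
print(read_state())
E
```

```text
side {'intrinsics': array([[596.5979907 ,   0.        , 317.88049546],
       [  0.        , 596.5979907 , 245.30627856],
       [  0.        ,   0.        ,   1.        ]]), 'xyz': array([ 242.57310464, 1387.51795873, 1238.11165927]), 'attitude': array([-0.09287521,  0.90659275, -0.41027454,  0.03374289])}
top {'intrinsics': array([[604.39771376,   0.        , 325.63142521],
       [  0.        , 604.39771376, 234.44334988],
       [  0.        ,   0.        ,   1.        ]]), 'xyz': array([ 365.86886776,  121.03247848, 1476.27469974]), 'attitude': array([ 0.70990655, -0.70324638,  0.03094663, -0.02279294])}
{'clock': 0.1, 'joints': array([-9.77429298e-01,  3.85479797e-01,  6.76943473e-03, -4.24549088e-04,
       -1.19402194e+00, -2.58592950e-01]), 'joint_vel': array([-0.00055795, -0.00082654,  0.00435233,  0.00169503, -0.00065525,
        0.00153408]), 'joint_efforts': array([-7.55348833e-05, -3.93319881e+01,  1.88931441e+01,  4.19788241e+00,
       -2.54277496e-03,  9.78258583e-06]), 'position': array([ 205.18405876, -589.80518439,  230.33517022]), 'ee_rot': array([-1.66529201e-01,  9.86036028e-01,  9.63015292e-04, -2.20309859e-04]), 'contact_force': array([-0.49324282, -0.03971125, -0.83247187]), 'wrist_torque': array([-0.07535527,  0.02701734, -0.02053592]), 'grasp_force': 0.0, 'gripper_width': 85.46202540918352}
```

View pics/top0.png

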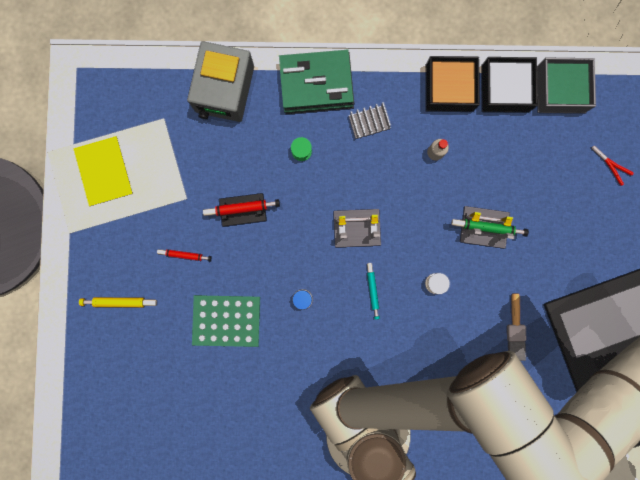

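View pics/side0.png

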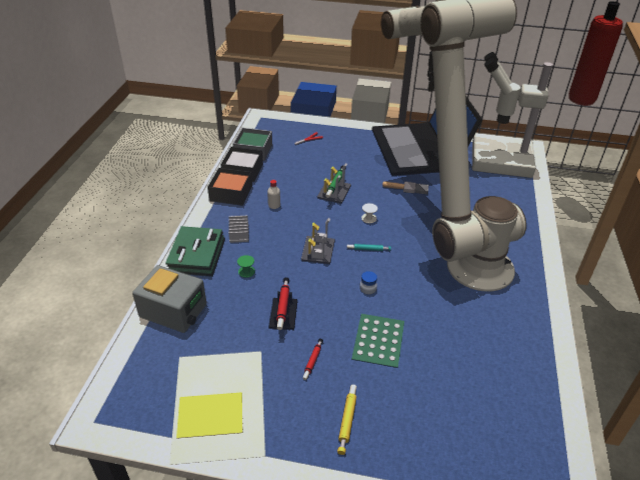

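Top view: the red pump lies on its rest at (241,209), nozzle to the left (+y). The empty clip is at (358,228) with its yellow jaw on the upper side (+x), and the full clip is at (487,228). The small red pump at (184,255) is a decoy. The side view agrees: pump (283,303), clip (318,245).

```bash
cat >> h.py <<'E'
def ray(n,uv,z):
    K,t,q=cal(n);M=R.from_quat(q).as_matrix()
    uv=np.atleast_2d(uv).astype(float);d=np.c_[uv,np.ones(len(uv))]@np.linalg.inv(K).T@M.T
    return t+d*((z-t[2])/d[:,2])[:,None]
def cloud(n,d):
    K,t,q=cal(n);v,u=np.mgrid[:480,:640]
    c=np.dstack([u,v,np.ones_like(u)])@np.linalg.inv(K).T*d[...,None]
    return c@R.from_quat(q).as_matrix().T+t
def biggest(m):
    c,_=cv2.findContours(m.astype(np.uint8),cv2.RETR_EXTERNAL,cv2.CHAIN_APPROX_NONE);return max(c,key=cv2.contourArea)
def box(m,n,z):
    "centre and long-axis angle of a mask's rectangle on plane z, long-axis and short-axis lengths"
    w=ray(n,biggest(m)[:,0],z)[:,:2].astype(np.float32)
    b=cv2.boxPoints(cv2.minAreaRect(w));e=[b[1]-b[0],b[2]-b[1]];e.sort(key=np.linalg.norm)
    return b.mean(0),np.degrees(np.arctan2(e[1][1],e[1][0]))%180,np.linalg.norm(e[1]),np.linalg.norm(e[0])
def redmask(p,roi=None):
    a=p.astype(int);m=(a[...,0]>90)&(a[...,1]<60)&(a[...,2]<60)
    if roi: k=np.zeros_like(m);x0,y0,x1,y1=roi;k[y0:y1,x0:x1]=1;m&=k
    return m
E
python3 - <<'E'
from h import *
T=np.load("top0.npz");S=np.load("side0.npz")
print("pump top",box(redmask(T["p"],(195,180,290,235)),"top",45))
print("pump side",box(redmask(S["p"],(260,270,300,345)),"side",45))
for n,I,(x0,y0,x1,y1) in(("top",T,(320,195,395,260)),("side",S,(295,210,345,270))):
    W=cloud(n,I["d"]);p=I["p"].astype(int);k=np.zeros((480,640),bool);k[y0:y1,x0:x1]=1
    z=W[...,2];print(n,np.histogram(z[k],bins=[-20,-5,5,15,25,35,45,55,65,75,85,95,110]))
    yel=k&(p[...,0]>130)&(p[...,2]<80)&(p[...,1]>90)
    nl,l,st,c=cv2.connectedComponentsWithStats(yel.astype(np.uint8))
    for i in range(1,nl):
        if st[i,4]>8: print("yellow",st[i],W[l==i].mean(0),W[l==i].min(0),W[l==i].max(0))
    hi=k&(z>75)&(z<110)&~yel;nl,l,st,c=cv2.connectedComponentsWithStats(hi.astype(np.uint8))
    for i in range(1,nl): print("high",st[i],W[l==i].mean(0),p[l==i].mean(0))
    b=k&(z>5)&(z<110)
    print("base top",box(k&(z>6),n,10))
    cr=I["p"][y0-10:y1+10,x0-10:x1+10,::-1];cv2.imwrite(f"pics/{n}crop.png",cv2.resize(cr,None,fx=6,fy=6,interpolation=1))
t=np.vstack([cv2.imread("pics/topcrop.png")]);s=cv2.imread("pics/sidecrop.png")
h=max(t.shape[0],s.shape[0]);f=lambda a:cv2.copyMakeBorder(a,0,h-a.shape[0],0,0,0)
o=np.hstack([f(t),f(s)]);r=min(800/o.shape[1],600/o.shape[0]);cv2.imwrite("pics/crops.png",cv2.resize(o,None,fx=r,fy=r))
E
```

```text
pump top (array([538.16943, 308.6601 ], dtype=float32), np.float32(98.085686), np.float32(102.9902), np.float32(24.072563))
pump side (array([538.9715 , 305.87244], dtype=float32), np.float32(97.572464), np.float32(115.136925), np.float32(22.814322))
top (array([ 109, 2789, 1465,  147,   81,   60,    3,   44,   69,   12,   26,
         42]), array([-20,  -5,   5,  15,  25,  35,  45,  55,  65,  75,  85,  95, 110]))
yellow [371 215   7   9  56] [508.01176     -6.19347953  91.71397908] [365.86886776 -15.75055348  55.89071943] [ 520.18862906  121.03247848 1476.27469974]
yellow [339 216   7   9  57] [506.94563072  67.69863292  67.64153527] [498.15019959  58.07370207  19.06238072] [516.70068635  74.62227577  80.13658494]
high [373 231   7   6  38] [474.28526628 -10.06291584  94.31623957] [152.52631579 143.86842105 143.15789474]
high [340 233   7   5  33] [470.24062936  65.74917081  95.43865524] [154.6969697  145.45454545 144.36363636]
base top (array([497.12476 ,  30.177746], dtype=float32), np.float32(93.73398), np.float32(121.54716), np.float32(94.98542))
side (array([  77, 1862,  612,  
[... 279 characters left out ...]
6719345]
yellow [309 239   7   7  20] [506.57644711  64.0741951   61.58097565] [499.16973286   6.87379395   8.64981383] [515.02146488  79.8207442   77.54218411]
high [325 218   5   9  23] [475.89978486  -4.6327675   91.18659082] [104.47826087 106.13043478 117.73913043]
high [312 223   1   3   3] [520.80612738  -0.67594033  77.4193129 ] [143.         147.33333333 106.66666667]
high [322 234   4   9  23] [471.85325284  71.66362494  91.72368039] [111.86956522 109.52173913 112.91304348]
high [308 239   2   2   2] [515.8876536   74.18035089  78.71528481] [157.5 156.   84. ]
base top (array([496.6724  ,  -9.745665], dtype=float32), np.float32(92.94768), np.float32(225.68654), np.float32(92.32574))
```

View pics/crops.png

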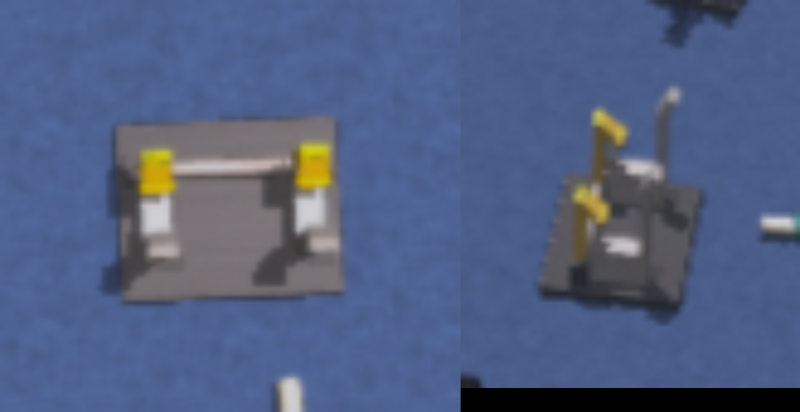

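The empty clip is seen clearly in both views. Its yaw is about 3.1° from the line of the tine tops, with the jaw on +x. I'll move towards the pump now and refine the clip centre on the saved image.

```bash
python3 -m creep '{"translation":[[2,5.6,0],[4,11.2,0],[6.2,16.8,0],[8.3,22.4,0],[10.4,28,0],[12.5,33.6,0],[14.6,39.2,0],[16.6,44.8,0]],"delta_rot":[[0,0,5],[0,0,10],[0,0,15],[0,0,20],[0,0,25],[0,0,30],[0,0,35],[0,0,40]],"hand":[8.5,8.5,8.5,8.5,8.5,8.5,8.5,8.5]}'
python3 - <<'E'
from h import *
s=read_state();print(s["position"],R.from_quat(s["ee_rot"]).as_matrix()[:2,1])
T=np.load("top0.npz");p=T["p"].astype(int);k=np.zeros((480,640),bool);k[200:255,325:390]=1
m=k&(p[...,2]-p[...,0]<25)
print("base",box(m,"top",8))
W=cloud("top",T["d"]);z=W[...,2]
for a,b in((6,15),(28,42)):
    q=W[k&(z>a)&(z<b)];print(a,b,len(q),np.percentile(q,[2,50,98],axis=0).round(1).tolist())
q=k&(z>5)&(z<15);print("base depth",box(q,"top",10))
print("high", [ray("top",u,98)[0].round(1).tolist() for u in((343,235),(376,233.5))])
E
```

```text
clock: 1.1
position: [371.5, -140.4, 231.3]
ee_rot: [-0.495, 0.869, -0.0, 0.0]
contact_force: [0.7, -0.8, -0.1]
gripper_width: 84.9
grasp_force: 0.0
[ 371.4918877  -140.38929522  231.33470259] [-0.86027005  0.50983854]
base (array([494.79504 ,  28.605267], dtype=float32), np.float32(92.98043), np.float32(111.82402), np.float32(90.128075))
6 15 1214 [[447.4, -30.6, 6.2], [489.5, 30.6, 9.9], [547.7, 94.0, 14.6]]
28 42 126 [[473.7, -16.0, 28.8], [493.7, 38.2, 34.6], [516.7, 79.0, 41.3]]
base depth (array([494.49188 ,  29.870365], dtype=float32), np.float32(93.979645), np.float32(121.6649), np.float32(95.49555))
high [[470.0, 65.9, 98.0], [474.2, -9.7, 98.0]]
```

```bash
python3 -m creep '{"translation":[[2.1,5.6,-1],[4.2,11.2,-2],[6.3,16.8,-3],[8.4,22.4,-4],[10.5,28,-5],[12.6,33.6,-6],[14.7,39.2,-7],[16.7,44.9,-8]],"delta_rot":[[0,0,5],[0,0,10],[0,0,15],[0,0,20],[0,0,25],[0,0,30],[0,0,35],[0,0,38.7]],"hand":[8.5,8.5,8.5,8.5,8.5,8.5,8.5,8.5]}'
python3 -m creep '{"translation":[[0,0,0],[0,0,0],[0,0,0]],"delta_rot":[[0,0,0],[0,0,0],[0,0,0]],"hand":[8.5,8.5,8.5]}'
python3 - <<'E'
from h import *
s=read_state();print(s["position"],R.from_quat(s["ee_rot"]).as_matrix()[:2,1])
for n in("side","top"):
    p,d=get_image(n);np.savez(f"{n}1.npz",p=p,d=d);cv2.imwrite(f"pics/{n}1.png",p[:,:,::-1])
a=cv2.resize(cv2.imread("pics/top1.png")[150:270,170:310],None,fx=3,fy=3);b=cv2.resize(cv2.imread("pics/side1.png")[210:340,230:340],None,fx=3,fy=3)
b=b[:360];cv2.imwrite("pics/hover.png",np.hstack([a,b]))
E
```

```text
clock: 2.1
position: [538.6, 308.5, 150.5]
ee_rot: [0.755, -0.656, -0.0, 0.0]
contact_force: [2.1, -0.3, 0.2]
gripper_width: 85.1
grasp_force: 0.0
clock: 2.48
position: [538.1, 305.7, 151.8]
ee_rot: [0.754, -0.657, -0.0, -0.0]
contact_force: [0.2, -1.1, 0.2]
gripper_width: 85.0
grasp_force: 0.0
[538.1351381  305.65998002 151.75613866] [-0.99070546 -0.13602455]
```

View pics/hover.png

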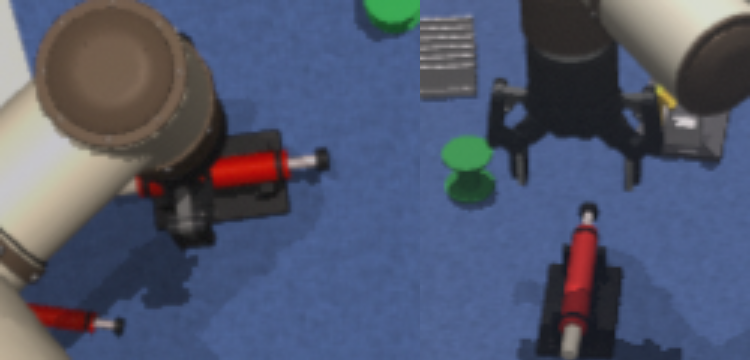

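The open fingers straddle the pump, with the barrel centred between them in the side crop at about (575,265). Nothing else is near. Descend, grip and lift.

```bash
python3 -m creep '{"translation":[[0,0,-3],[0,0,-6],[0,0,-9],[0,0,-11],[0,0,-12.3],[0,0,-12.3],[0,0,-12.3]],"delta_rot":[[0,0,0],[0,0,0],[0,0,0],[0,0,0],[0,0,0],[0,0,0],[0,0,0]],"hand":[8.5,8.5,8.5,8.5,8.5,8.5,8.5]}'
python3 -m creep '{"translation":[[0,0,0],[0,0,0],[0,0,0],[0,0,0],[0,0,0],[0,0,0],[0,0,0],[0,0,0]],"delta_rot":[[0,0,0],[0,0,0],[0,0,0],[0,0,0],[0,0,0],[0,0,0],[0,0,0],[0,0,0]],"hand":[5,3,1.5,1.5,1.5,1.5,1.5,1.5]}'
```

```text
clock: 3.45
position: [539.0, 307.1, 29.4]
ee_rot: [0.754, -0.657, 0.0, -0.001]
contact_force: [-0.4, -0.2, -0.3]
gripper_width: 85.2
grasp_force: 0.0
clock: 4.45
position: [538.6, 306.9, 28.7]
ee_rot: [0.754, -0.657, 0.0, -0.0]
contact_force: [-0.1, -0.4, 4.4]
gripper_width: 22.2
grasp_force: 58.7
```

```bash
python3 -m creep '{"translation":[[0,0,3],[0,0,6],[0,0,9],[0,0,12],[-0.7,-4.6,12],[-1.4,-9.2,12],[-2.2,-13.9,12],[-2.9,-18.5,12]],"delta_rot":[[0,0,0],[0,0,0],[0,0,0],[0,0,0],[0,0,-1],[0,0,-2],[0,0,-3],[0,0,-4]],"hand":[1.5,1.5,1.5,1.5,1.5,1.5,1.5,1.5]}'
python3 -m creep '{"translation":[[-0.7,-4.6,0],[-1.5,-9.3,0],[-1.5,-9.3,0],[-1.5,-9.3,0],[-1.5,-9.3,0]],"delta_rot":[[0,0,-0.5],[0,0,-0.8],[0,0,-0.8],[0,0,-0.8],[0,0,-0.8]],"hand":[1.5,1.5,1.5,1.5,1.5]}'
python3 - <<'E'
from h import *
s=read_state();print(s["position"],R.from_quat(s["ee_rot"]).as_matrix()[:2,1])
for n in("side","top"):
    p,d=get_image(n);np.savez(f"{n}2.npz",p=p,d=d);cv2.imwrite(f"pics/{n}2.png",p[:,:,::-1])
a=cv2.resize(cv2.imread("pics/top2.png")[170:290,290:430],None,fx=3,fy=3);b=cv2.resize(cv2.imread("pics/side2.png")[160:280,250:380],None,fx=3,fy=3)
cv2.imwrite("pics/overclip.png",np.hstack([a,b]))
E
```

```text
clock: 5.45
position: [508.2, 120.1, 147.4]
ee_rot: [0.73, -0.683, -0.001, 0.001]
contact_force: [0.8, -0.8, -1.7]
gripper_width: 22.2
grasp_force: 58.9
clock: 6.08
position: [494.5, 29.5, 148.0]
ee_rot: [0.726, -0.687, -0.0, 0.0]
contact_force: [-0.2, 0.9, -0.8]
gripper_width: 22.2
grasp_force: 58.9
[494.52588173  29.51798029 148.01062415] [-0.99849425 -0.0548554 ]
```

View pics/overclip.png

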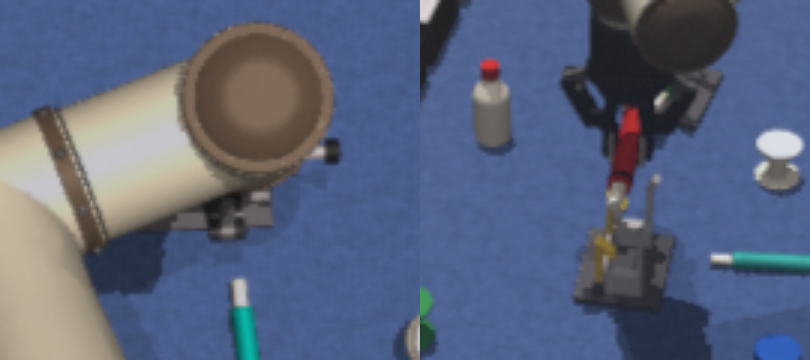

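The pump hangs over the clip, plunger end at top px (401,220) and nozzle at side px (322,227), with bottle and reel clear. I'll check its along-axis offset and level.

Run:
```python
from h import *
S=np.load("side2.npz");T=np.load("top2.npz")
m=redmask(S["p"],(305,190,335,235));W=cloud("side",S["d"])[m];W=W[(W[:,2]>100)&(W[:,2]<220)]
ok=lambda W:np.linalg.svd(W-np.median(W,0),full_matrices=False)[2][0]
print(len(W),np.median(W,0),ok(W),W.min(0),W.max(0))
print("button",ray("top",(403.5,220),167),ray("top",(399,220.5),167))
p=T["p"].astype(int);W=cloud("top",T["d"])[205:235,385:415];q=W[(W[...,2]>120)&(W[...,2]<210)];print(len(q),q.min(0),q.max(0),np.median(q,0))
p=S["p"].astype(int);v,u=np.nonzero((S["p"].min(2)>120)&(np.indices((480,640))[0]>215)&(np.indices((480,640))[0]<235)&(abs(np.indices((480,640))[1]-321)<10))
W=cloud("side",S["d"])[v,u];W=W[(W[:,2]>130)];print("nozzle",len(W),W.min(0),W.max(0),W.mean(0))
```

```text
88 [494.16829511  24.02593344 175.07217355] [-0.12348154  0.9892745   0.07802741] [479.68243841 -18.65953674 166.92287815] [506.67516205  93.36884035 219.29078366]
button [[498.91703178 -63.10035113 167.        ]] [[497.72214128 -53.27574715 167.        ]]
61 [489.8050805  -60.44909578 161.7278895 ] [508.17546165 -37.42032394 177.4068371 ] [496.87028336 -52.88033116 169.97627807]
nozzle 14 [487.39287714 102.16152817 165.93066221] [496.87962086 123.8067141  177.13971497] [491.46586122 115.89175171 171.78758403]
```

```bash
python3 -m creep '{"translation":[[0.1,0,-3],[0.1,0,-6],[0.1,0,-7],[0.1,0,-8],[0.1,0,-8.8],[0.1,0,-9.2],[0.1,0,-9.2]],"delta_rot":[[0,0,0],[0,0,0],[0,0,0],[0,0,0],[0,0,0],[0,0,0],[0,0,0]],"hand":[1.5,1.5,1.5,1.5,1.5,1.5,1.5]}'
```

```text
clock: 7.05
position: [495.5, 28.7, 56.4]
ee_rot: [0.726, -0.688, 0.0, -0.0]
contact_force: [1.1, 0.0, -0.3]
gripper_width: 21.9
grasp_force: 58.7
```

```bash
python3 -m creep '{"translation":[[0,0,-0.15],[0,0,-0.3],[0,0,-0.3]],"delta_rot":[[0,0,0],[0,0,0],[0,0,0]],"hand":[1.5,1.5,1.5]}'
python3 -m creep '{"translation":[[0,0,0],[0,0,0],[0,0,0],[0,0,0],[0,0,0],[0,0,0]],"delta_rot":[[0,0,0],[0,0,0],[0,0,0],[0,0,0],[0,0,0],[0,0,0]],"hand":[2.5,3,4,5,5,5]}'
python3 - <<'E'
from h import *
for n in("side","top"):
    p,d=get_image(n);np.savez(f"{n}3.npz",p=p,d=d);cv2.imwrite(f"pics/{n}3.png",p[:,:,::-1])
a=cv2.resize(cv2.imread("pics/top3.png")[170:290,290:430],None,fx=3,fy=3);b=cv2.resize(cv2.imread("pics/side3.png")[160:280,250:380],None,fx=3,fy=3)
cv2.imwrite("pics/laid.png",np.hstack([a,b]))
E
```

```text
clock: 7.42
position: [495.8, 28.8, 55.7]
ee_rot: [0.726, -0.687, 0.001, -0.001]
contact_force: [-5.8, 0.1, 14.1]
gripper_width: 21.9
grasp_force: 60.5
clock: 8.18
position: [495.4, 28.7, 53.2]
ee_rot: [0.726, -0.688, -0.0, 0.0]
contact_force: [-0.3, 0.4, -0.1]
gripper_width: 50.4
grasp_force: 0.0
```

View pics/laid.png

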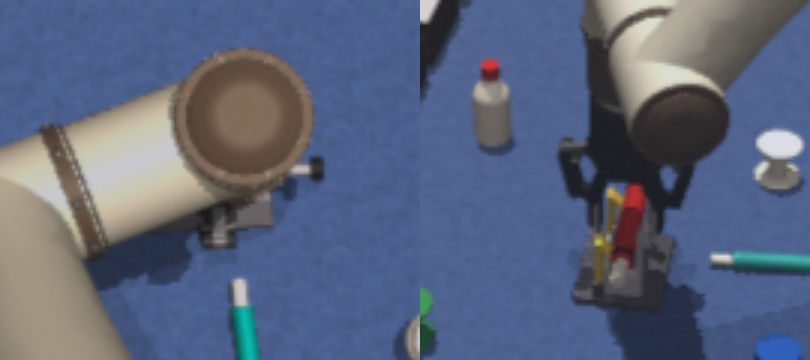

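The pump lies between the jaw and the tall tines (side crop (628,230)), released. I'll retreat upward, wait briefly, then measure its height.

```bash
python3 -m creep '{"translation":[[0,0,1.5],[0,0,4],[0,0,7],[0,0,9],[0,0,9],[0,0,9]],"delta_rot":[[0,0,0],[0,0,0],[0,0,0],[0,0,0],[0,0,0],[0,0,0]],"hand":[5,5,5,5,5,5]}'
python3 - <<'E'
from h import *
S,d=get_image("side");np.savez("side4.npz",p=S,d=d);m=redmask(S,(305,190,345,260));W=cloud("side",d)[m]
W=W[(W[:,2]>30)&(W[:,2]<120)]
print(len(W),np.median(W,0),np.percentile(W,[3,97],axis=0))
for z in(47,69):print(z,box(m,"side",z))
cv2.imwrite("pics/side4.png",cv2.resize(S[170:270,260:380,::-1],None,fx=5,fy=5))
E
```

```text
clock: 9.02
position: [494.7, 28.6, 142.5]
ee_rot: [0.726, -0.688, -0.0, 0.001]
contact_force: [0.4, -0.3, -0.3]
gripper_width: 50.0
grasp_force: 0.0
115 [490.05710848  19.98650898  78.00391004] [[481.31098417 -18.4788121   70.57465513]
 [500.42701138  71.20716691  84.28179093]]
47 (array([496.4148  , -10.380489], dtype=float32), np.float32(91.483444), np.float32(97.58562), np.float32(22.055))
69 (array([491.72632 ,  15.438889], dtype=float32), np.float32(91.48347), np.float32(95.783195), np.float32(21.647636))
```

View pics/side4.png

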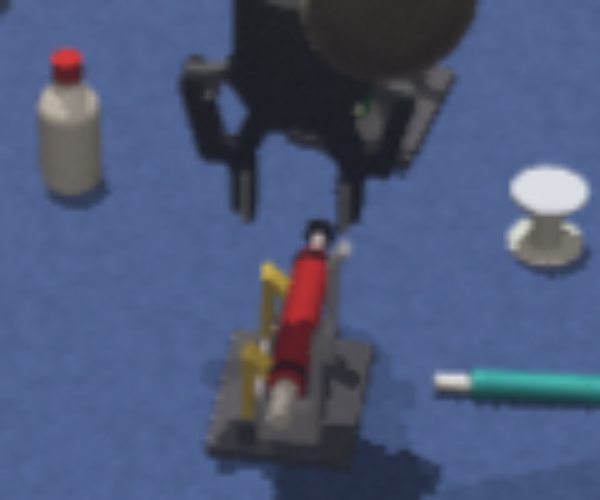

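The pump rests on the jaw in the mouth (side crop (300,320)), top at about 82 mm, so its axis is near +22 mm as wanted. Now close the fingers and come down just above it.

```bash
python3 -c "
from h import *
a=ray('side',[(317.4,245.6),(322.6,220)],72);print(a,a.mean(0))"
python3 -m creep '{"translation":[[0,0,0],[0,0,0],[0,0,0],[0,0,0],[0,0,-2],[0,0,-4],[0,0,-5],[0,0,-5]],"delta_rot":[[0,0,0],[0,0,0],[0,0,0],[0,0,0],[0,0,0],[0,0,0],[0,0,0],[0,0,0]],"hand":[3,1,0,0,0,0,0,0]}'
python3 -m creep '{"translation":[[0,0,-0.5],[0,0,-1],[0,0,-1.5],[0,0,-2],[0,0,-2.3]],"delta_rot":[[0,0,0],[0,0,0],[0,0,0],[0,0,0],[0,0,0]],"hand":[0,0,0,0,0]}'
```

```text
[[486.05651442  87.93988224  72.        ]
 [493.91665669 -33.37907941  72.        ]] [489.98658556  27.28040142  72.        ]
clock: 10.07
position: [495.1, 28.6, 92.8]
ee_rot: [0.726, -0.688, -0.0, 0.001]
contact_force: [-0.0, -0.1, 0.9]
gripper_width: -0.3
grasp_force: 0.0
clock: 10.7
position: [496.5, 28.9, 71.3]
ee_rot: [0.726, -0.688, 0.001, -0.001]
contact_force: [-0.7, -0.3, 5.1]
gripper_width: -0.4
grasp_force: 2.5
```

Pressing works, about 5 N. Continue down to 58 mm.

```bash
python3 -m creep '{"translation":[[0,0,-0.4],[0,0,-0.8],[0,0,-1.1],[0,0,-1.3],[0,0,-1.3],[0,0,-1.3]],"delta_rot":[[0,0,0],[0,0,0],[0,0,0],[0,0,0],[0,0,0],[0,0,0]],"hand":[0,0,0,0,0,0]}'
```

```text
clock: 11.45
position: [497.2, 28.8, 58.8]
ee_rot: [0.726, -0.687, 0.001, -0.001]
contact_force: [-0.1, -1.2, 8.4]
gripper_width: -0.3
grasp_force: 4.5
```

```bash
python3 -m creep '{"translation":[[0,0,-0.2],[0,0,-0.3],[0,0,-0.3],[0,0,-0.3]],"delta_rot":[[0,0,0],[0,0,0],[0,0,0],[0,0,0]],"hand":[0,0,0,0]}'
python3 -m creep '{"translation":[[0,0,1],[0,0,4],[0,0,8],[0,-6,12],[0,-12,14],[0,-18,14],[0,-18,14]],"delta_rot":[[0,0,0],[0,0,0],[0,0,0],[0,0,0],[0,0,0],[0,0,0],[0,0,0]],"hand":[0,0,0,0,0,0,0]}'
python3 - <<'E'
from h import *
o=[]
for n,(x0,y0,x1,y1),roi,f in(("side",(270,190,360,270),(305,200,345,262),5),("top",(300,190,370,270),(310,190,410,245),5)):
    S,d=get_image(n);m=redmask(S,roi);W=cloud(n,d)[m];W=W[(W[:,2]>30)&(W[:,2]<120)]
    print(n,len(W),np.median(W,0),np.percentile(W[:,2],[5,50,95]),box(m,n,47))
    o.append(cv2.resize(S[y0:y1,x0:x1,::-1],None,fx=f,fy=f))
cv2.imwrite("pics/home.png",np.hstack(o))
E
```

```text
clock: 11.95
position: [497.8, 28.8, 58.5]
ee_rot: [0.727, -0.687, 0.002, -0.002]
contact_force: [-5.4, -1.0, 26.7]
gripper_width: 0.0
grasp_force: 13.4
clock: 12.82
position: [494.7, -154.3, 194.1]
ee_rot: [0.724, -0.69, -0.0, 0.0]
contact_force: [-0.9, -0.6, -1.1]
gripper_width: -0.1
grasp_force: 0.0
side 151 [490.65055331  36.14703224  56.79568777] [50.19367111 56.79568777 62.7538204 ] (array([493.3022  ,  21.989761], dtype=float32), np.float32(93.01841), np.float32(123.010895), np.float32(23.27949))
top 201 [486.53774279  54.81321977  56.41210095] [50.43622937 56.41210095 62.56308788] (array([491.34097 ,  42.815334], dtype=float32), np.float32(92.864235), np.float32(71.52812), np.float32(22.672733))
```

View pics/home.png

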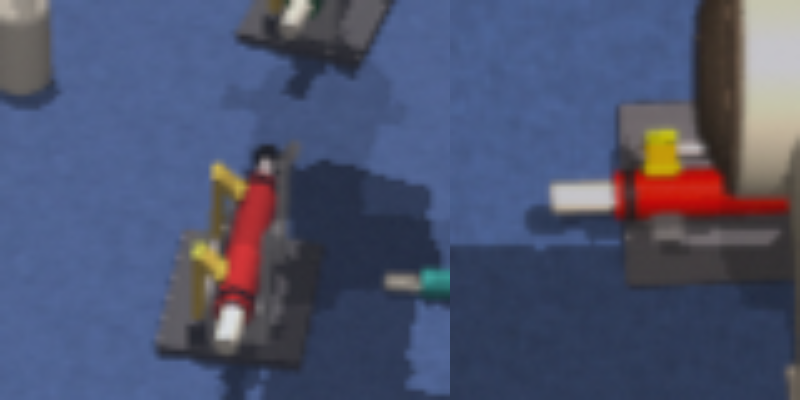

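The pump is home in both forks: the jaw noses lie over it (side crop (225,260)), its top is near 59 mm and its axis is at 93°, matching the clip. The arm stands clear.

```bash
python3 -m creep '{"translation":[[0,0,0],[0,0,0],[0,0,0],[0,0,0]],"delta_rot":[[0,0,0],[0,0,0],[0,0,0],[0,0,0]],"hand":[0,0,0,0]}'; python3 -c "
from bench import *
print(job_done())"
```

```text
clock: 13.42
position: [495.5, -150.7, 194.3]
ee_rot: [0.726, -0.687, -0.0, -0.0]
contact_force: [0.2, 0.0, 1.2]
gripper_width: -0.0
grasp_force: 0.0
the job is handed in; nothing more can be done
None
```

The red pump was laid on the jaw, released, then pressed down until it seated firmly in both forks with the jaw over it; I handed the job in at 13.4 s with the arm clear, and no verdict was returned.

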